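# Tare the weighing pan and add the bolt

### The arm

A 6-joint arm with a two-finger parallel gripper is mounted at the origin on a cart in front of the work surface, level with it; the furniture and walls round the work are solid. World frame = base frame: x ahead of the robot, y to its left, z up, the work surface at z = 0. Lengths are in mm, angles in degrees, forces in N, time in s.
With the tool pointing down it reaches from about 350 to 850 mm from the base axis. Payload 8.1 kg.
Tool frame: the origin (TCP) lies on the centre line of the jaws, within the pads' length; the fingertips stand 25 mm ahead of it and the grasp point (between the pads) lies 6 mm ahead of it; z points along the fingers, y is the line along which they close (so a half turn about z gives the same grasp; the last joint's range is limited). The gripper opens to 93 mm and grips with 3 to 60 N. Pads are 15 mm wide; open, the fingers measure 128 mm over their backs; the gripper's body (75 mm by 188 mm) begins 65 mm behind the grasp point.
Start: joints at [71.253, 7.471, 85.268, -0, 87.261, -4.893], TCP at [143.648, 582.555, 243.635] pointing down, gripper open.
Joint ranges: [-169.43, 169.43], [-51.17, 129.36], [1.28, 143.12], [-76.62, 256.62], [0, 156.53], [-152.29, 152.29]. Speed limits (degrees/s): [136.94, 136.94, 159.86, 180, 180, 180].

### API

Orientations are given as a 3x3 rotation matrix whose columns are the frame's x, y, z axes.
In Python, from cell import env gives the robot as it stands.
- The arm moves only by the tool drive_tool, never from a script. Its argument "commands" is a list of rows, each an object with "delta_pos": the shift along the world's x, y, z in cm, a list of three; "delta_rot": the turn, a rotation vector about the world's x, y, z in degrees, a list of three. A call has 1 to 12 rows; each row shifts and turns the commanded pose from where the row before left it; what a row does not reach is not made up. A row lasts 1/12 s, in which the tool goes at most 41.7 mm and 7.16 degrees, less where a joint would pass 70% of its speed; a pose out of reach is approached as far as the arm can. A call with a gripper value outside its range is refused whole. "jaw" is the opening, from -1 (shut) to 1 (fully open), set as the call begins (left out, the last holds). The fingers move at their own pace and stop on an object; "newtons" is the grip in N (left out, the last holds). Time passes only in rows, so rows that do not move let the fingers close. It gives the time, the measured TCP pose, the force, the opening and the grip force at its end, in the units of the state.
- env.state(): the state, without advancing time (a new reading comes with each control period).
- env.camera(name): name is "side" or "top"; returns a dict with "color" (384x512x3 uint8, red, green, blue), "intrinsics" (3x3 intrinsics, pixels), "position" and "orientation" of the camera in the world. Camera axes: x right, y up, looking along -z (the intrinsics and any distortion apply to the point x, -y, -z); pixel columns grow to the right and rows downward; lengths in mm; the calibration is good to about 2 mm. A picture is of the moment at which its call begins. There is no depth.
- env.close_job(): hands the job in; it is judged then, once.
Trained networks look in a picture, given as the dict that the camera call returned (one of the last four; its "shot" number tells which), for a name from the list of things; names that differ only in an ending like _2 or _b are one class to them, and where a whole thing is asked for, a point or a joint stands for the part that bears it (a point fixed in the world has none). Each returns a list of dicts, best first, with "score" (0 to 1); they miss things now and then, are a little off and sometimes report something else, mostly with a low value. They report only what shows in the picture. A call takes as long as a camera call.
- env.silhouettes(name, picture): "region" (384x512 bool, what is visible of it) and "centre" ([column, row] in pixels, amid what is visible of it).
- env.landmark_of(name, picture): "centre" ([column, row] in pixels: a listed point, or the origin of a listed thing).
The state is a dict: "t": time; "q": joint angles; "dq": joint speeds; "joint_efforts": joint torques, N m; "ee_pos": TCP position; "orientation": TCP orientation; "force": force on the tool from outside, world axes, zero at the start; "ft_torque": the same for the moment, N m; "finger_gap": opening from 0.0 (shut) to 1.0 (fully open); "finger_force": force on a finger pad.
Only numpy, scipy, OpenCV 4.12 (cv2) and the standard library are available. Lean on these libraries where they do the work, as an engineer would, in place of code of your own. Each camera call takes 0.05 s, during which the arm holds its last target. There are 200 camera calls.

### The job

Set the empty weighing pan on the scale's deck and slide it back, its tongue under the lip of the back stop, until it is fully home against the stop, then let go of it. With only the empty pan on the scale, press the tare key fully down and keep it down for a good second, then let it up and lay the hex bolt flat in the pan, leaving the pan home. Be gentle: never load the scale with more than 25 N, and leave the spark plug and the nut where they are.

Things in the scene. Friction and masses are not known exactly. Their poses are not given: they have to be found in the camera images.
- scale: Fixed grey bench scale. Origin: under the middle of its deck, at bench level; +x points to its back stop (roughly away from the robot), +y left, z up. A console 190 x 78 mm, top at z = 50 mm, adjoins on the right (y = -79 to -157 mm), with a display and the tare key. All forces on the scale together (deck, stop, key) must stay below 25 N.
- deck (a point): Centre of the scale's steel deck, on its top, 34 mm above the bench; axes as the scale's. The deck is 266 x 156 mm (x, y). Low side rims at y = +-73 to 78 mm, 6 mm high, from x = -120 to +80 mm, guide the 136 mm wide pan. Deck, rims and back stop are sprung: they sink about 1 mm per 3 N, at most 7 mm.
- stop_mid (a point): Mid setting of the back stop's face, on the deck, 112 mm behind its centre. The real face is up to 8 mm before or behind this point, not measured: feel for it. Dark steel, 120 mm wide, 16 mm high, fixed as it is set. A lip overhangs the face by 12 mm to the front, underside 9 mm above the deck: set the pan down with its tongue's end 25 mm or more short of this point, then slide it back (+x).
- tare_bezel (a point): Centre of the tare key's bezel, on the console's top (50 mm above the bench); the bezel ring is 3 mm high. The key is a round black cap of 31 mm diameter centred here; its unpressed top stands 9 to 21 mm above this point, different on each scale and not measured.
- tare_key (a joint): Tare key travel in m: 0 up, 0.006 fully down. Spring: starts to move at 1 N, 5 N at 3.5 mm, about 8 N at the bottom, then hard. It registers when kept beyond 3.5 mm for 0.8 s, and springs up when let go.
- pan_switch (a joint): Small brass plunger in the back stop's face, pushed in by the end of the pan's tongue, in m: 0 free, 0.006 when the tongue meets the face (pan home). It counts as home beyond 0.004. Spring under 0.6 N; friction holds the pan against it.
- pan: Loose aluminium weighing tray, about 0.35 kg, 158 x 136 x 22 mm, walls and floor 3 mm. Origin: centre of its underside. A flat tongue, 90 mm wide, 4 mm thick, sticks out low at +x, to x = 95 mm. An upright web across it (along y), 10 mm thick, at x = 24 to 34 mm, top at z = 45 mm, is for gripping from above (closing along x). Large compartment x = -76 to 24 mm, small one 34 to 76 mm.
- bolt: Steel hex bolt, M12, 82 mm long, head 21 mm wide and 18 mm high, 0.09 kg, lying on the bench. Its length lies along its y axis, origin at mid-length on the underside, shank 12 mm thick, its axis 9 mm above the underside; grasp it near the origin across the shank (closing along its x).
- spark_plug: Used spark plug, 71 x 22 x 19 mm, with white insulator and hexagon, lying near the bolt. A bystander, leave it. Length along its y; origin mid-length on its underside.
- nut_m16: Loose hex nut, 28 x 24 x 13 mm, a bystander. Origin centre of underside.

How it is judged:
By the outcome, as a careful person would: the job done as asked, in the order asked, and still so for the second after the job is handed in, with the robot touching nothing.
It also fails if it takes over 72 s, if anything falls off the work surface, if the arm or the gripper's body presses on something with over 40 N, if the wrist force passes 120 N, or if a joint passes its speed limit or range.

## Working session

There is one attempt and no reset: what is moved stays moved. The work goes in short steps, Python scripts to look and compute and a tool call to move; the robot and the scene stay as the last step left them, time stands still between calls to the robot, and variables do not carry over. Pictures are saved under pics/ and viewed, at most 10 in all, crops included, and the job is handed in when it is done.

Besides the shell and the picture viewer there is one more tool, called after ">>>" as name(argument=value, ...), one argument or row to a line, values as JSON. drive_tool: Moves the arm, as the interface text tells. Its arguments: {"type":"object","properties":{"commands":{"type":"array"},"jaw":{"type":"number"},"newtons":{"type":"number"}},"required":["commands"]}

```bash
mkdir -p pics; ls; cat > h.py <<'E'
import numpy as np, cv2
from cell import env
def ray(c,px):
    K=np.array(c["intrinsics"]);v=np.linalg.solve(K,[px[0],px[1],1.0])
    return np.array(c["position"],float),np.array(c["orientation"])@np.array([v[0],-v[1],-v[2]])
def at_z(c,px,z):
    p,d=ray(c,px);return p+d*(z-p[2])/d[2]
def proj(c,P):
    K=np.array(c["intrinsics"]);v=(np.atleast_2d(P)-c["position"])@np.array(c["orientation"])
    v=np.c_[v[:,0],-v[:,1],-v[:,2]]@K.T;return v[:,:2]/v[:,2:]
def tri(a,b):
    A=[];y=[]
    for c,px in (a,b):
        p,d=ray(c,px);d=d/np.linalg.norm(d);M=np.eye(3)-np.outer(d,d);A.append(M);y.append(M@p)
    return np.linalg.lstsq(np.vstack(A),np.hstack(y),rcond=None)[0]
E
cat > look.py <<'E'
from h import *
np.set_printoptions(precision=1,suppress=True)
cs={}
for n in("top","side"):
    c=env.camera(n);cs[n]=c;print(n,c.keys(),c["position"],c.get("distortion"));
    cv2.imwrite(f"pics/{n}0.png",c["color"][:,:,::-1])
Z=dict(deck=34,stop_mid=34,tare_bezel=50,pan=0,bolt=0,spark_plug=0,nut_m16=0,scale=0)
for k,z in Z.items():
    for n,c in cs.items():
        for r in env.landmark_of(k,c)[:2]:
            print(k,n,round(r["score"],2),np.array(r["centre"]),at_z(c,r["centre"],z))
s=env.state();print(s["t"],s["ee_pos"],s["orientation"],s["force"],s["finger_gap"])
E
python3 look.py
```

```text
pics
top dict_keys(['color', 'intrinsics', 'position', 'orientation', 'shot']) [ 440.3  -49.4 1057.8] None
side dict_keys(['color', 'intrinsics', 'position', 'orientation', 'shot']) [ 433.6 -909.7  835.5] None
deck top 0.82 [273.8 171.1] [ 594.  -106.9   34. ]
deck side 0.65 [274.4 212.9] [ 592.1 -116.9   34. ]
stop_mid top 0.7 [274.4 131.8] [ 703.  -109.4   34. ]
stop_mid side 0.68 [311.8 210.1] [ 706.  -121.6   34. ]
tare_bezel top 0.64 [318.9 183.1] [ 559.  -226.1   50. ]
tare_bezel side 0.7 [268.2 237. ] [ 555.8 -222.8   50. ]
pan top 0.91 [121.5 224.2] [451.8 313.9   0. ]
pan side 0.82 [219.3 149.6] [450.5 283.1   0. ]
bolt top 0.54 [379.2 210.5] [ 487.7 -401.4    0. ]
bolt side 0.52 [248.4 311.9] [ 476.7 -411.7    0. ]
spark_plug top 0.63 [367.1 180.4] [ 572.2 -370.3    0. ]
spark_plug side 0.25 [312.2 206.6] [722.7 -72.8   0. ]
nut_m16 top 0.36 [334.6 252.9] [ 371.3 -274.5    0. ]
nut_m16 side 0.55 [203.8 269.5] [ 373.3 -268.4    0. ]
scale top 0.69 [273.  173.8] [ 591.5 -106.5    0. ]
scale side 0.56 [273.4 218.7] [ 591.4 -107.7    0. ]
0.9 [143.7 582.6 243.7] [[-1.   0.2  0. ]
 [ 0.2  1.   0. ]
 [-0.   0.  -1. ]] [ 0.2  0.4 -1. ] 0.9998799931101029
```

```bash
python3 -c "
import cv2
for n in('top','side'):
    a=cv2.imread(f'pics/{n}0.png');cv2.imwrite(f'pics/{n}0b.png',cv2.resize(a,(800,600),interpolation=cv2.INTER_CUBIC))"
```

```text
(no output)
```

View pics/top0b.png

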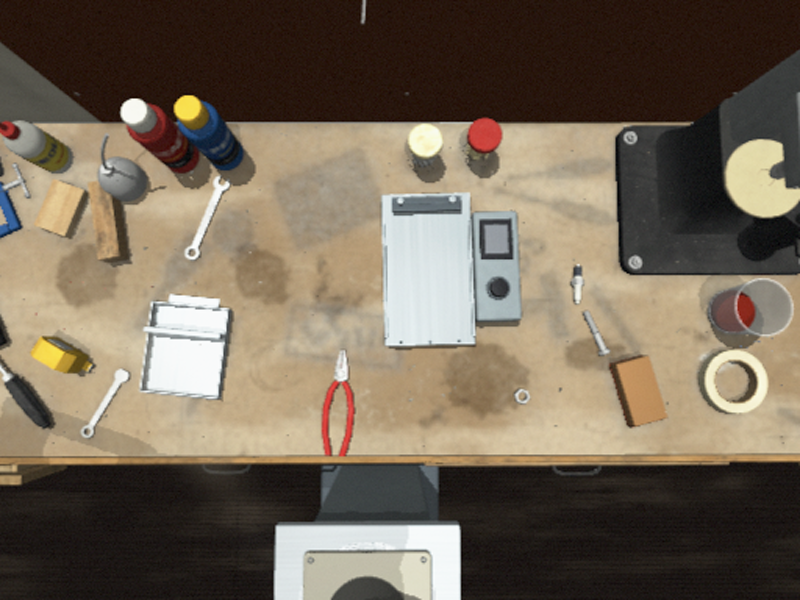

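View pics/side0b.png

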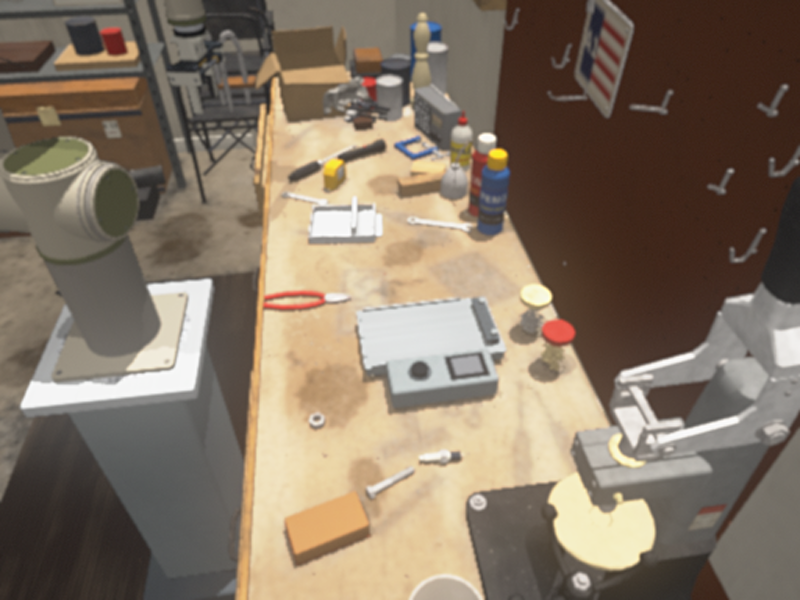

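The top view (800 px scale) shows the scale at (428,270), key at (498,288), pan at (187,347) turned slightly with its tongue to the back, bolt at (596,333), plug at (577,284) and nut at (522,396). The side view agrees. Next I fit the poses on silhouettes.

```bash
cat > fit.py <<'E'
from h import *
from scipy.optimize import minimize
def box(x0,x1,y0,y1,z0,z1): return np.array([[x,y,z] for x in(x0,x1) for y in(y0,y1) for z in(z0,z1)],float)
a=np.linspace(0,2*np.pi,16,endpoint=False)
def cyl(y0,y1,r,zc): return np.array([[r*np.cos(t),y,zc+r*np.sin(t)] for t in a for y in(y0,y1)])
M=dict(pan=[box(-79,79,-68,68,0,22),box(79,95,-45,45,0,4),box(24,34,-68,68,0,45)],
 scale=[box(-133,133,-78,78,0,34),box(-95,95,-157,-79,0,50),box(112,133,-60,60,0,50)],
 bolt=[cyl(-41,23,6,9),cyl(23,41,11,10)])
def mask(c,parts,p):
    co,si=np.cos(p[2]),np.sin(p[2]);S=4;m=np.zeros((384*S,512*S),np.uint8)
    for q in parts:
        w=np.c_[p[0]+co*q[:,0]-si*q[:,1],p[1]+si*q[:,0]+co*q[:,1],q[:,2]+(p[3] if len(p)>3 else 0)]
        u=(proj(c,w)+.5)*S
        cv2.fillConvexPoly(m,cv2.convexHull(np.round(u).astype(np.int32)),1)
    return cv2.resize(m.astype(np.float32),(512,384),interpolation=cv2.INTER_AREA)
def fit(parts,p0,regs):
    def f(p):
        s=0
        for c,r in regs:
            k=mask(c,parts,[p[0],p[1],p[2]/50,*p[3:]]);s+=1-np.minimum(k,r).sum()/np.maximum(k,r).sum()
        return s/len(regs)
    p0=np.array(p0,float);p0[2]*=50
    best=None
    for st in(8,3,1):
        b=minimize(f,p0,method="Nelder-Mead",options=dict(initial_simplex=np.vstack([p0]+[p0+st*e for e in np.eye(len(p0))]),xatol=.05,fatol=1e-5));p0=b.x
    return np.r_[p0[:2],np.degrees(p0[2]/50),p0[3:]],b.fun
E
cat > r.py <<'E'
from fit import *
np.set_printoptions(precision=1,suppress=True)
cs=[env.camera("top"),env.camera("side")]
for k,p0 in dict(pan=(452,313,-.05),scale=(592,-106,0),bolt=(485,-400,-2.7)).items():
    R=[]
    for c in cs:
        for r in env.silhouettes(k,c)[:1]:
            print(k,round(r["score"],2),r["region"].sum(),np.array(r["centre"]));R.append((c,r["region"].astype(np.float32)))
    for rr in (R[:1],R[1:],R):
        for q in ([p0,(p0[0],p0[1],p0[2]+np.pi)] if k=="bolt" else [p0]):
            x,f=fit(M[k],q,rr);print("  ",x,round(f,3))
E
python3 r.py
```

```text
pan 0.7 3156 [118.5 221.7]
pan 0.6 1046 [220.9 143.3]
   [454.4 317.7  -7.5] 0.046
   [453.5 316.   -5. ] 0.069
   [454.5 316.8  -5.7] 0.06
scale 0.73 7672 [286.6 172.1]
scale 0.81 5226 [276.5 224.6]
   [ 594.8 -106.2    1.3] 0.027
   [592.8 -99.5   1.2] 0.051
   [ 593.8 -104.9    1.2] 0.048
bolt 0.56 120 [380.8 212.5]
bolt 0.55 190 [244.1 308.8]
   [ 450.2 -389.3 -119.6] 0.843
   [ 484.3 -402.3  113.6] 0.31
   [ 476.4 -406.9  -66. ] 0.318
   [ 481.1 -405.3  114. ] 0.202
   [ 479.8 -405.1  -66.6] 0.334
   [ 480.1 -404.9  113.6] 0.277
```

```bash
cat > ov.py <<'E'
from fit import *
c=env.camera("top");s=env.camera("side")
def crop(c,x0,y0,w,h,S,ov):
    im=cv2.resize(np.ascontiguousarray(c["color"][y0:y0+h,x0:x0+w,::-1]),None,fx=S,fy=S,interpolation=cv2.INTER_CUBIC)
    for k,p in ov:
        co,si=np.cos(np.radians(p[2])),np.sin(np.radians(p[2]))
        for q in M[k]:
            W=np.c_[p[0]+co*q[:,0]-si*q[:,1],p[1]+si*q[:,0]+co*q[:,1],q[:,2]]
            u=(proj(c,W)+.5-[x0,y0])*S
            cv2.polylines(im,[cv2.convexHull(u.astype(np.float32)).astype(np.int32)],True,(0,0,255),1)
    return im
P=[("pan",(454.5,317,-6.5)),("scale",(594.5,-106,1.25)),("bolt",(482,-403.5,113.6))]
a=crop(c,80,180,80,80,5,P);b=crop(c,235,115,100,120,5,P)[:600];d=crop(c,355,160,60,80,5,P)
def pad(i,h,w): return cv2.copyMakeBorder(i,0,h-i.shape[0],0,w-i.shape[1],cv2.BORDER_CONSTANT)
top=np.hstack([pad(a,600,400),pad(d,600,300)]);top[400:600]=0
cv2.imwrite("pics/ov1.png",top)
e=crop(s,190,125,60,40,7,P);g=crop(s,220,180,110,85,7,P)
cv2.imwrite("pics/ov2.png",b)
cv2.imwrite("pics/ov3.png",g)
E
python3 ov.py
```

```text
(no output)
```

View pics/ov1.png

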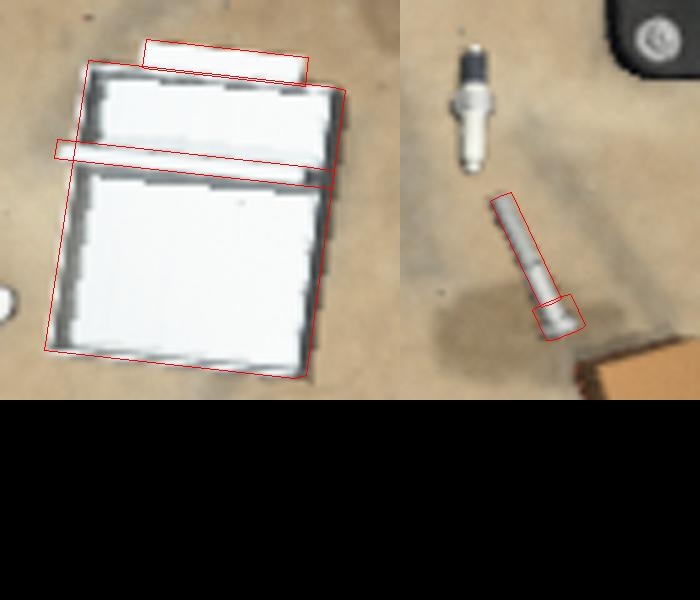

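View pics/ov2.png

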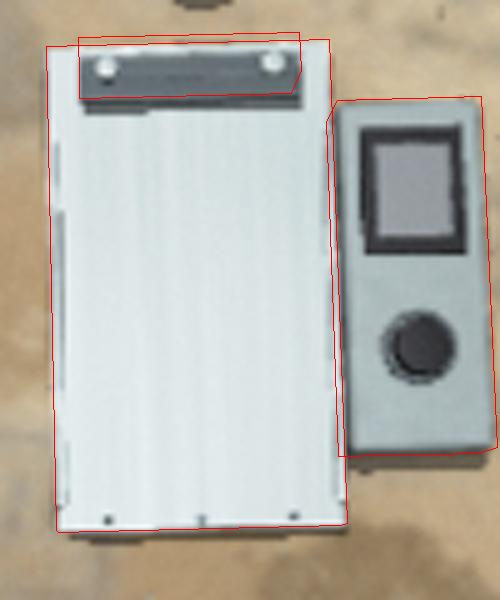

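View pics/ov3.png

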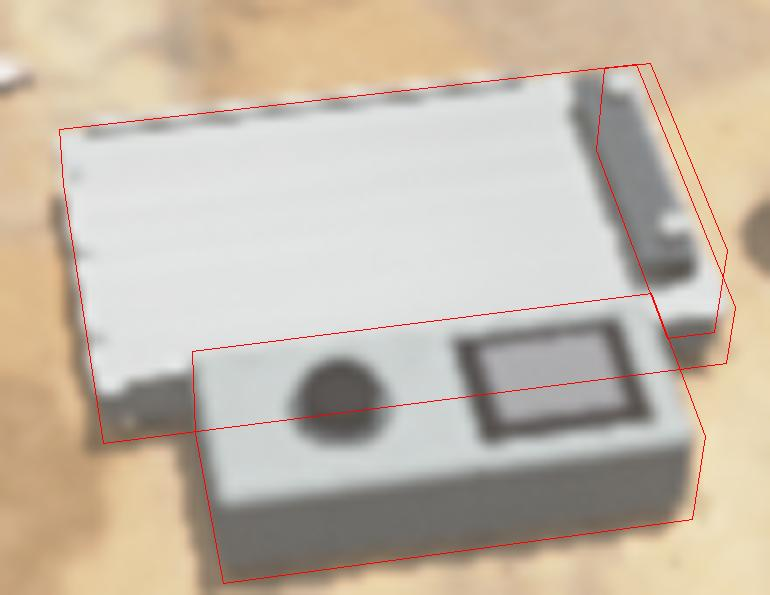

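The pan and scale fits agree with both pictures. In the top crop the pan edges and web coincide with the outline at yaw −6.5°. The scale is at about (594.5, −105.5) with yaw 1.25°. The key cap is at pixel (318.7,183.3) in the top view and (268.1,236.2) in the side view, both full resolution. The bolt lies head toward the robot, down-right, and the outline is within about 1 mm. Moving to the pan now.

>>> drive_tool(
  commands=[
    {"delta_pos":[2.8,-2.2,0],"delta_rot":[0,0,-7]},
    {"delta_pos":[2.8,-2.2,0],"delta_rot":[0,0,-7]},
    {"delta_pos":[2.8,-2.2,0],"delta_rot":[0,0,-7]},
    {"delta_pos":[2.8,-2.2,0],"delta_rot":[0,0,-7]},
    {"delta_pos":[2.8,-2.2,0],"delta_rot":[0,0,-7]},
    {"delta_pos":[2.8,-2.2,0],"delta_rot":[0,0,-7]},
    {"delta_pos":[2.8,-2.2,-1],"delta_rot":[0,0,-7]},
    {"delta_pos":[2.8,-2.2,-1],"delta_rot":[0,0,-7]},
    {"delta_pos":[2.8,-2.2,-1],"delta_rot":[0,0,-7]},
    {"delta_pos":[2.8,-2.2,-1],"delta_rot":[0,0,-7]},
    {"delta_pos":[2.8,-2.2,-1],"delta_rot":[0,0,-7]},
    {"delta_pos":[2.8,-2.2,-1],"delta_rot":[0,0,-7]},
  ],
  jaw=-0.14,
  newtons=25,
)

```text
t: 2.4
ee_pos: [480.9, 317.2, 183.4]
orientation: [[0.143, 0.99, 0.0], [0.99, -0.143, 0.0], [0.0, 0.0, -1.0]]
force: [-0.4, 1.0, 0.2]
finger_gap: 0.434
finger_force: 0.0
```

```bash
cat > s.py <<'E'
from h import *
s=env.state();R=np.array(s["orientation"]);np.set_printoptions(precision=2,suppress=True)
print("t",round(s["t"],2),"p",np.array(s["ee_pos"]),"yang",np.degrees(np.arctan2(R[1,1],R[0,1])).round(2),"tilt",R[:,2],"F",np.array(s["force"]),"T",np.array(s["ft_torque"]),"gap",round(s["finger_gap"]*93,1),"ff",s["finger_force"],"q",np.array(s["q"]))
E
python3 s.py
```

```text
t 2.4 p [480.88 317.24 183.35] yang -8.2 tilt [ 0.  0. -1.] F [-0.36  0.98  0.23] T [-0.03  0.01  0.05] gap 40.4 ff 0.0 q [28.31  5.8  93.43  0.   80.75 36.52]
```

>>> drive_tool(
  commands=[
    {"delta_pos":[0.24,-0.35,-2.0],"delta_rot":[0,0,1.7]},
    {"delta_pos":[0,0,-3.5],"delta_rot":[0,0,0]},
    {"delta_pos":[0,0,-3.5],"delta_rot":[0,0,0]},
    {"delta_pos":[0,0,-3],"delta_rot":[0,0,0]},
    {"delta_pos":[0,0,-2],"delta_rot":[0,0,0]},
    {"delta_pos":[0,0,-1],"delta_rot":[0,0,0]},
    {"delta_pos":[0,0,0],"delta_rot":[0,0,0]},
  ],
)

```text
t: 2.98
ee_pos: [480.1, 314.0, 30.8]
orientation: [[0.107, 0.994, -0.004], [0.994, -0.107, -0.002], [-0.003, -0.004, -1.0]]
force: [0.4, 0.5, 0.8]
finger_gap: 0.429
finger_force: 0.0
```

>>> drive_tool(
  commands=[
    {"delta_pos":[0,0,0],"delta_rot":[0,0,0]},
    {"delta_pos":[0,0,0],"delta_rot":[0,0,0]},
    {"delta_pos":[0,0,0],"delta_rot":[0,0,0]},
    {"delta_pos":[0,0,0],"delta_rot":[0,0,0]},
    {"delta_pos":[0,0,0],"delta_rot":[0,0,0]},
    {"delta_pos":[0,0,0],"delta_rot":[0,0,0]},
  ],
  jaw=-1,
  newtons=25,
)

```text
t: 3.48
ee_pos: [482.4, 315.6, 34.9]
orientation: [[0.107, 0.994, 0.001], [0.994, -0.107, 0.001], [0.001, 0.001, -1.0]]
force: [-2.5, -0.4, 6.9]
finger_gap: 0.105
finger_force: 25.0
```

```bash
python3 s.py
```

```text
t 3.48 p [482.39 315.57  34.88] yang -6.14 tilt [ 0.  0. -1.] F [-2.52 -0.44  6.92] T [-0.04  0.64  0.14] gap 9.8 ff 24.997413754463196 q [28.08 15.17 99.51  0.02 65.26 34.22]
```

>>> drive_tool(
  commands=[
    {"delta_pos":[0,0,0.5],"delta_rot":[0,0,0]},
    {"delta_pos":[0,0,1.5],"delta_rot":[0,0,0]},
    {"delta_pos":[0,0,2.5],"delta_rot":[0,0,0]},
    {"delta_pos":[0,0,2.5],"delta_rot":[0,0,0]},
    {"delta_pos":[0,0,1],"delta_rot":[0,0,0]},
    {"delta_pos":[0,0,0],"delta_rot":[0,0,0]},
    {"delta_pos":[0,0,0],"delta_rot":[0,0,0]},
  ],
)

```text
t: 4.07
ee_pos: [482.2, 315.1, 113.5]
orientation: [[0.107, 0.994, 0.001], [0.994, -0.107, 0.0], [0.0, 0.001, -1.0]]
force: [-0.2, -0.5, -4.3]
finger_gap: 0.106
finger_force: 25.0
```

```bash
python3 s.py; cat > pv.py <<'E'
from fit import *
import sys
np.set_printoptions(precision=1,suppress=True)
# pan fit: args x y yaw z
p0=[float(a) for a in sys.argv[1:5]];p0[2]=np.radians(p0[2])
R=[]
for n in("top","side"):
    c=env.camera(n);r=env.silhouettes("pan",c)
    if r: R.append((c,r[0]["region"].astype(np.float32)));print(n,round(r[0]["score"],2),r[0]["region"].sum(),[ (np.array(l["centre"]),round(l["score"],2)) for l in env.landmark_of("pan",c)[:1]])
    cv2.imwrite(f"pics/{n}_{sys.argv[5]}.png",c["color"][:,:,::-1])
for rr in [[r] for r in R]: print(fit(M["pan"],p0[:3],rr) if 0 else "",end="")
E

```

```text
t 4.07 p [482.19 315.06 113.48] yang -6.16 tilt [ 0.  0. -1.] F [-0.22 -0.52 -4.34] T [-0.09  0.04 -0.04] gap 9.8 ff 24.99570518732071 q [28.06  9.41 97.09 -0.01 73.45 34.22]
```

>>> drive_tool(
  commands=[
    {"delta_pos":[0.35,-1.1,0],"delta_rot":[0,0,0.4]},
    {"delta_pos":[0.8,-2.7,0],"delta_rot":[0,0,0.7]},
    {"delta_pos":[1.15,-3.8,0],"delta_rot":[0,0,0.7]},
    {"delta_pos":[1.15,-3.8,0],"delta_rot":[0,0,0.7]},
    {"delta_pos":[1.15,-3.8,0],"delta_rot":[0,0,0.7]},
    {"delta_pos":[1.15,-3.8,0],"delta_rot":[0,0,0.7]},
    {"delta_pos":[1.15,-3.8,0],"delta_rot":[0,0,0.7]},
    {"delta_pos":[1.15,-3.8,0],"delta_rot":[0,0,0.7]},
    {"delta_pos":[1.15,-3.8,0],"delta_rot":[0,0,0.7]},
    {"delta_pos":[1.15,-3.8,0],"delta_rot":[0,0,0.7]},
    {"delta_pos":[1.15,-3.8,0],"delta_rot":[0,0,0.7]},
    {"delta_pos":[1.15,-3.8,0],"delta_rot":[0,0,0]},
  ],
)

```text
t: 5.07
ee_pos: [607.1, -104.6, 110.6]
orientation: [[-0.022, 1.0, -0.004], [1.0, 0.022, 0.001], [0.001, -0.004, -1.0]]
force: [0.9, 0.5, -3.0]
finger_gap: 0.107
finger_force: 25.0
```

>>> drive_tool(
  commands=[
    {"delta_pos":[0,0,-1],"delta_rot":[0,0,0]},
    {"delta_pos":[0,0,-1],"delta_rot":[0,0,0]},
    {"delta_pos":[0,0,0],"delta_rot":[0,0,0]},
    {"delta_pos":[0,0,0],"delta_rot":[0,0,0]},
  ],
)

```text
t: 5.4
ee_pos: [606.3, -101.4, 90.6]
orientation: [[-0.023, 1.0, -0.005], [1.0, 0.023, 0.002], [0.002, -0.005, -1.0]]
force: [-0.6, -0.3, -3.6]
finger_gap: 0.105
finger_force: 25.0
```

```bash
cat > ov4.py <<'E'
from ov import *
P=[("scale",(594.5,-105.5,1.25))]
a=crop(c,225,105,110,125,4,P);b=crop(s,220,170,100,95,4,P)
h=max(a.shape[0],b.shape[0]);cv2.imwrite("pics/ov4.png",np.hstack([pad(a,h,a.shape[1]),pad(b,h,400)]))
E
python3 ov4.py; python3 s.py
```

```text
t 5.5 p [ 607.92 -101.41   92.92] yang 1.34 tilt [-0.  0. -1.] F [ 0.4  -0.04 -3.71] T [-0.1  -0.05 -0.07] gap 10.1 ff 24.99570071697235 q [-14.24  16.68  90.94   0.01  72.46 -15.59]
```

View pics/ov4.png

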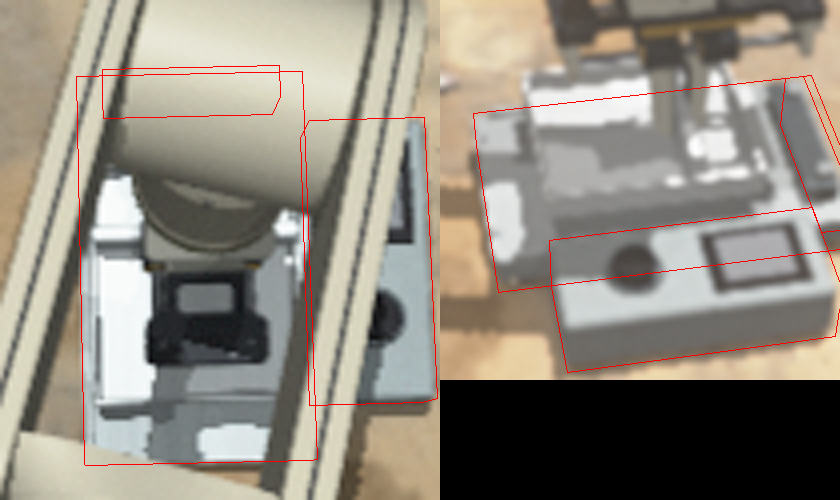

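The pan hangs level over the deck, about 1–2 mm to the left of centre by the top view. I correct by 2 mm to the right and lower by feel.

>>> drive_tool(
  commands=[
    {"delta_pos":[0,-0.2,-0.5],"delta_rot":[0,0,0]},
    {"delta_pos":[0,0,-0.6],"delta_rot":[0,0,0]},
    {"delta_pos":[0,0,-0.5],"delta_rot":[0,0,0]},
    {"delta_pos":[0,0,-0.3],"delta_rot":[0,0,0]},
    {"delta_pos":[0,0,-0.2],"delta_rot":[0,0,0]},
    {"delta_pos":[0,0,0],"delta_rot":[0,0,0]},
    {"delta_pos":[0,0,0],"delta_rot":[0,0,0]},
    {"delta_pos":[0,0,0],"delta_rot":[0,0,0]},
  ],
)

```text
t: 6.17
ee_pos: [608.7, -105.0, 72.9]
orientation: [[-0.022, 1.0, 0.0], [1.0, 0.022, -0.0], [-0.0, 0.0, -1.0]]
force: [0.3, 0.3, -3.2]
finger_gap: 0.106
finger_force: 25.0
```

>>> drive_tool(
  commands=[
    {"delta_pos":[0,0,-0.1],"delta_rot":[0,0,0]},
    {"delta_pos":[0,0,0],"delta_rot":[0,0,0]},
    {"delta_pos":[0,0,-0.1],"delta_rot":[0,0,0]},
    {"delta_pos":[0,0,0],"delta_rot":[0,0,0]},
    {"delta_pos":[0,0,0],"delta_rot":[0,0,0]},
  ],
)

```text
t: 6.58
ee_pos: [608.5, -104.9, 70.5]
orientation: [[-0.022, 1.0, -0.0], [1.0, 0.022, 0.0], [0.0, -0.0, -1.0]]
force: [0.0, -0.5, -4.1]
finger_gap: 0.102
finger_force: 25.0
```

```bash
python3 s.py
```

```text
t 6.58 p [ 608.48 -104.93   70.55] yang 1.24 tilt [-0.  0. -1.] F [ 0.01 -0.49 -4.15] T [-0.06 -0.05  0.03] gap 9.5 ff 24.99571591615677 q [-14.54  18.26  91.56   0.    70.19 -15.79]
```

>>> drive_tool(
  commands=[
    {"delta_pos":[0,0.1,-0.1],"delta_rot":[0,0,0]},
    {"delta_pos":[0,0,0],"delta_rot":[0,0,0]},
    {"delta_pos":[0,0,-0.1],"delta_rot":[0,0,0]},
    {"delta_pos":[0,0,0],"delta_rot":[0,0,0]},
    {"delta_pos":[0,0,0],"delta_rot":[0,0,0]},
  ],
)

```text
t: 7.0
ee_pos: [608.5, -103.9, 68.5]
orientation: [[-0.022, 1.0, -0.0], [1.0, 0.022, 0.0], [0.0, -0.0, -1.0]]
force: [0.6, -0.2, -3.9]
finger_gap: 0.103
finger_force: 25.0
```

>>> drive_tool(
  commands=[
    {"delta_pos":[0,0,-0.1],"delta_rot":[0,0,0]},
    {"delta_pos":[0,0,0],"delta_rot":[0,0,0]},
    {"delta_pos":[0,0,0],"delta_rot":[0,0,0]},
  ],
)

```text
t: 7.25
ee_pos: [608.6, -104.0, 67.7]
orientation: [[-0.022, 1.0, 0.0], [1.0, 0.022, -0.0], [-0.0, 0.0, -1.0]]
force: [0.8, -0.2, -2.5]
finger_gap: 0.106
finger_force: 25.0
```

>>> drive_tool(
  commands=[
    {"delta_pos":[0,0,-0.1],"delta_rot":[0,0,0]},
    {"delta_pos":[0,0,0],"delta_rot":[0,0,0]},
    {"delta_pos":[0,0,0],"delta_rot":[0,0,0]},
  ],
)

```text
t: 7.5
ee_pos: [608.7, -104.0, 66.9]
orientation: [[-0.022, 1.0, 0.0], [1.0, 0.022, -0.0], [-0.0, 0.0, -1.0]]
force: [-0.9, -0.3, 0.3]
finger_gap: 0.106
finger_force: 25.0
```

>>> drive_tool(
  commands=[
    {"delta_pos":[0.2,0,0],"delta_rot":[0,0,0]},
    {"delta_pos":[0.3,0.01,0],"delta_rot":[0,0,0]},
    {"delta_pos":[0.3,0.01,0],"delta_rot":[0,0,0]},
    {"delta_pos":[0.3,0.01,0],"delta_rot":[0,0,0]},
    {"delta_pos":[0.3,0.01,0],"delta_rot":[0,0,0]},
    {"delta_pos":[0.3,0.01,0],"delta_rot":[0,0,0]},
    {"delta_pos":[0.2,0,0],"delta_rot":[0,0,0]},
    {"delta_pos":[0,0,0],"delta_rot":[0,0,0]},
    {"delta_pos":[0,0,0],"delta_rot":[0,0,0]},
  ],
)

```text
t: 8.25
ee_pos: [628.2, -103.4, 66.8]
orientation: [[-0.022, 1.0, 0.001], [1.0, 0.022, -0.0], [-0.0, 0.001, -1.0]]
force: [1.5, -0.7, 0.0]
finger_gap: 0.108
finger_force: 25.0
```

>>> drive_tool(
  commands=[
    {"delta_pos":[0.1,0,0],"delta_rot":[0,0,0]},
    {"delta_pos":[0.1,0,0],"delta_rot":[0,0,0]},
    {"delta_pos":[0.1,0,0],"delta_rot":[0,0,0]},
    {"delta_pos":[0,0,0],"delta_rot":[0,0,0]},
  ],
)

```text
t: 8.58
ee_pos: [630.5, -103.5, 66.6]
orientation: [[-0.022, 1.0, -0.0], [1.0, 0.022, 0.0], [0.0, -0.0, -1.0]]
force: [-3.4, 0.3, 0.2]
finger_gap: 0.106
finger_force: 25.0
```

>>> drive_tool(
  commands=[
    {"delta_pos":[0.1,0,0],"delta_rot":[0,0,0]},
    {"delta_pos":[0.1,0.01,0],"delta_rot":[0,0,0]},
    {"delta_pos":[0,0,0],"delta_rot":[0,0,0]},
    {"delta_pos":[0,0,0],"delta_rot":[0,0,0]},
  ],
)

```text
t: 8.92
ee_pos: [632.6, -103.4, 66.6]
orientation: [[-0.022, 1.0, 0.0], [1.0, 0.022, -0.0], [-0.0, 0.0, -1.0]]
force: [-1.3, -0.6, -0.6]
finger_gap: 0.107
finger_force: 25.0
```

>>> drive_tool(
  commands=[
    {"delta_pos":[0.1,0,0],"delta_rot":[0,0,0]},
    {"delta_pos":[0.1,0,0],"delta_rot":[0,0,0]},
    {"delta_pos":[0,0,0],"delta_rot":[0,0,0]},
  ],
)

```text
t: 9.17
ee_pos: [634.7, -103.3, 66.6]
orientation: [[-0.022, 1.0, 0.0], [1.0, 0.022, -0.0], [-0.0, 0.0, -1.0]]
force: [-3.5, -0.7, 1.0]
finger_gap: 0.106
finger_force: 25.0
```

>>> drive_tool(
  commands=[
    {"delta_pos":[0.1,0,0],"delta_rot":[0,0,0]},
    {"delta_pos":[0,0,0],"delta_rot":[0,0,0]},
    {"delta_pos":[0,0,0],"delta_rot":[0,0,0]},
  ],
)

```text
t: 9.42
ee_pos: [635.7, -103.3, 66.6]
orientation: [[-0.022, 1.0, 0.0], [1.0, 0.022, 0.0], [0.0, 0.0, -1.0]]
force: [-2.6, 0.5, 0.8]
finger_gap: 0.105
finger_force: 25.0
```

>>> drive_tool(
  commands=[
    {"delta_pos":[0.1,0,0],"delta_rot":[0,0,0]},
    {"delta_pos":[0,0,0],"delta_rot":[0,0,0]},
    {"delta_pos":[0,0,0],"delta_rot":[0,0,0]},
  ],
)

```text
t: 9.67
ee_pos: [636.2, -103.2, 66.4]
orientation: [[-0.022, 1.0, -0.001], [1.0, 0.022, 0.0], [0.0, -0.001, -1.0]]
force: [-4.7, -0.1, 1.2]
finger_gap: 0.11
finger_force: 25.0
```

>>> drive_tool(
  commands=[
    {"delta_pos":[0.05,0,0],"delta_rot":[0,0,0]},
    {"delta_pos":[0,0,0],"delta_rot":[0,0,0]},
    {"delta_pos":[0,0,0],"delta_rot":[0,0,0]},
  ],
)

```text
t: 9.92
ee_pos: [636.3, -103.3, 66.2]
orientation: [[-0.022, 1.0, -0.002], [1.0, 0.022, 0.0], [0.0, -0.002, -1.0]]
force: [-6.8, -0.1, 1.1]
finger_gap: 0.106
finger_force: 25.0
```

>>> drive_tool(
  commands=[
    {"delta_pos":[0.05,0,0],"delta_rot":[0,0,0]},
    {"delta_pos":[0,0,0],"delta_rot":[0,0,0]},
    {"delta_pos":[0,0,0],"delta_rot":[0,0,0]},
  ],
)

```text
t: 10.17
ee_pos: [636.3, -103.3, 66.1]
orientation: [[-0.022, 1.0, -0.003], [1.0, 0.022, 0.0], [0.0, -0.003, -1.0]]
force: [-9.1, -0.2, 2.4]
finger_gap: 0.105
finger_force: 25.0
```

Firm contact at TCP x ≈ 636.3, which puts the stop about 4 mm before mid. That lies within its range and the force is 9 N. Releasing while lightly pressed home.

>>> drive_tool(
  commands=[
    {"delta_pos":[0,0,0],"delta_rot":[0,0,0]},
    {"delta_pos":[0,0,0],"delta_rot":[0,0,0]},
    {"delta_pos":[0,0,0],"delta_rot":[0,0,0]},
    {"delta_pos":[0,0,0],"delta_rot":[0,0,0]},
    {"delta_pos":[0,0,0],"delta_rot":[0,0,0]},
  ],
  jaw=-0.3,
)

```text
t: 10.58
ee_pos: [638.0, -103.4, 66.9]
orientation: [[-0.022, 1.0, 0.001], [1.0, 0.022, -0.0], [-0.0, 0.001, -1.0]]
force: [-0.0, 0.5, -0.3]
finger_gap: 0.346
finger_force: 0.0
```

```bash
python3 s.py
```

```text
t 10.58 p [ 638.03 -103.42   66.95] yang 1.25 tilt [ 0. -0. -1.] F [-0.04  0.48 -0.3 ] T [-0.04  0.06 -0.01] gap 32.1 ff 0.0 q [-13.75  22.52  86.62   0.    70.8  -15.  ]
```

>>> drive_tool(
  commands=[
    {"delta_pos":[0,0,1],"delta_rot":[0,0,0]},
    {"delta_pos":[0,0,3],"delta_rot":[0,0,0]},
    {"delta_pos":[-0.3,-1,3],"delta_rot":[0,0,0]},
    {"delta_pos":[-2,-3,1],"delta_rot":[0,0,0]},
    {"delta_pos":[-2,-3,0],"delta_rot":[0,0,0]},
    {"delta_pos":[-2,-3,0],"delta_rot":[0,0,0]},
    {"delta_pos":[-1.5,-2,0],"delta_rot":[0,0,0]},
    {"delta_pos":[0,0,0],"delta_rot":[0,0,0]},
  ],
  jaw=-1,
)

```text
t: 11.25
ee_pos: [557.4, -227.3, 147.8]
orientation: [[-0.018, 1.0, 0.0], [1.0, 0.018, -0.002], [-0.002, 0.0, -1.0]]
force: [0.3, -0.5, 0.6]
finger_gap: 0.004
finger_force: 0.0
```

```bash
python3 - <<'E'
from h import *
exec(open('s.py').read())
c=env.camera("top");s=env.camera("side")
np.set_printoptions(precision=1,suppress=True)
print("cap tri (initial pics)",tri((c,[318.7,183.3]),(s,[268.1,236.2])))
for k in("tare_bezel","pan","stop_mid"):
    for n,v in(("top",c),("side",s)):
        for r in env.landmark_of(k,v)[:1]: print(k,n,round(r["score"],2),np.array(r["centre"]))
S=np.array([594.5,-105.5]);
# cap top ellipse from side view: darkness blob
def blob(v,x0,y0,x1,y1,th):
    g=cv2.cvtColor(v["color"],cv2.COLOR_RGB2GRAY)[y0:y1,x0:x1];m=(g<th).astype(np.uint8)
    n,l,st,ce=cv2.connectedComponentsWithStats(m);
    return [(st[i]+[x0,y0,0,0,0],ce[i]+[x0,y0]) for i in range(1,n) if st[i][4]>15]
for b in blob(s,255,225,283,250,95): print("side",b)
cv2.imwrite("pics/k.png",np.hstack([cv2.resize(np.ascontiguousarray(v["color"][y:y+60,x:x+60,::-1]),(400,400),interpolation=cv2.INTER_CUBIC) for v,x,y in((c,290,150),(s,240,205))]))
E
```

```text
t 11.25 p [ 557.37 -227.34  147.8 ] yang 1.04 tilt [ 0. -0. -1.] F [ 0.34 -0.46  0.59] T [-0.11  0.12  0.  ] gap 0.3 ff 0.0 q [-27.01  11.32  91.16  -0.1   77.46 -28.03]
cap tri (initial pics) [ 556.5 -224.6   55.5]
tare_bezel side 0.76 [265.9 240.1]
pan top 0.59 [273.7 167.5]
pan side 0.86 [278.1 211.9]
stop_mid top 0.66 [274.4 133.2]
stop_mid side 0.97 [310.3 205. ]
side (array([261, 232,  14,  12, 121]), array([267.4, 237.6]))
```

View pics/k.png

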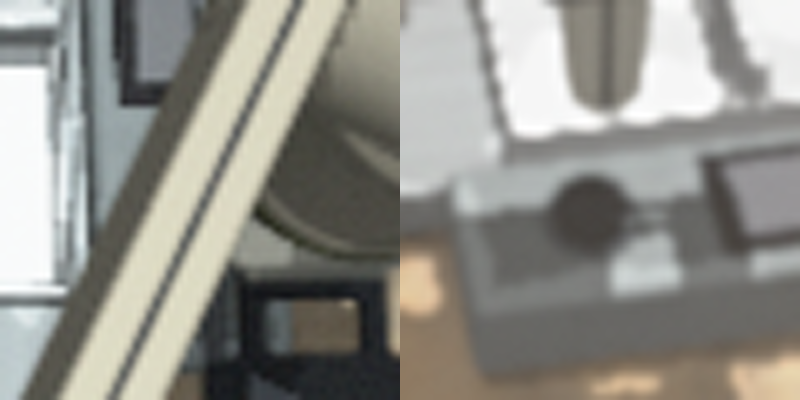

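The side crop shows the key at crop pixel (590,213) with a low cap, roughly 9–12 mm. The tapered, closed fingertips are above it and slightly behind it. Pressing by feel.

>>> drive_tool(
  commands=[
    {"delta_pos":[0,0.2,-1.5],"delta_rot":[0,0,0.2]},
    {"delta_pos":[0,0,-2],"delta_rot":[0,0,0]},
    {"delta_pos":[0,0,-1],"delta_rot":[0,0,0]},
    {"delta_pos":[0,0,-0.5],"delta_rot":[0,0,0]},
    {"delta_pos":[0,0,0],"delta_rot":[0,0,0]},
    {"delta_pos":[0,0,0],"delta_rot":[0,0,0]},
  ],
)

```text
t: 12.15
ee_pos: [559.7, -221.2, 96.8]
orientation: [[-0.026, 1.0, -0.0], [1.0, 0.026, 0.0], [0.0, -0.0, -1.0]]
force: [0.1, -0.5, 0.5]
finger_gap: 0.004
finger_force: 0.0
```

>>> drive_tool(
  commands=[
    {"delta_pos":[0,0,-0.2],"delta_rot":[0,0,0]},
    {"delta_pos":[0,0,-0.2],"delta_rot":[0,0,0]},
    {"delta_pos":[0,0,0],"delta_rot":[0,0,0]},
    {"delta_pos":[0,0,0],"delta_rot":[0,0,0]},
  ],
)

```text
t: 12.48
ee_pos: [559.7, -221.5, 93.0]
orientation: [[-0.025, 1.0, 0.0], [1.0, 0.025, -0.0], [-0.0, 0.0, -1.0]]
force: [-0.6, 1.3, 0.5]
finger_gap: 0.004
finger_force: 0.0
```

>>> drive_tool(
  commands=[
    {"delta_pos":[0,0,-0.2],"delta_rot":[0,0,0]},
    {"delta_pos":[0,0,-0.2],"delta_rot":[0,0,0]},
    {"delta_pos":[0,0,0],"delta_rot":[0,0,0]},
  ],
)

```text
t: 12.73
ee_pos: [559.7, -221.4, 88.5]
orientation: [[-0.025, 1.0, 0.0], [1.0, 0.025, -0.0], [-0.0, 0.0, -1.0]]
force: [0.4, -0.5, 1.4]
finger_gap: 0.007
finger_force: 0.9
```

Settled 4 mm off the target, just as contact begins. I lift a little, recentre and press.

>>> drive_tool(
  commands=[
    {"delta_pos":[0,0,0.5],"delta_rot":[0,0,0]},
    {"delta_pos":[-0.25,-0.35,0],"delta_rot":[0,0,0]},
    {"delta_pos":[0,0,-0.3],"delta_rot":[0,0,0]},
    {"delta_pos":[0,0,-0.1],"delta_rot":[0,0,0]},
    {"delta_pos":[0,0,-0.1],"delta_rot":[0,0,0]},
    {"delta_pos":[0,0,0],"delta_rot":[0,0,0]},
    {"delta_pos":[0,0,0],"delta_rot":[0,0,0]},
  ],
)

```text
t: 13.32
ee_pos: [556.9, -225.0, 88.6]
orientation: [[-0.025, 1.0, -0.0], [1.0, 0.025, -0.0], [-0.0, -0.0, -1.0]]
force: [-1.5, 0.4, 1.7]
finger_gap: 0.002
finger_force: 0.9
```

>>> drive_tool(
  commands=[
    {"delta_pos":[0,0,-0.1],"delta_rot":[0,0,0]},
    {"delta_pos":[0,0,-0.1],"delta_rot":[0,0,0]},
    {"delta_pos":[0,0,0],"delta_rot":[0,0,0]},
    {"delta_pos":[0,0,0],"delta_rot":[0,0,0]},
  ],
)

```text
t: 13.65
ee_pos: [557.1, -224.9, 86.8]
orientation: [[-0.025, 1.0, 0.0], [1.0, 0.025, -0.0], [-0.0, 0.0, -1.0]]
force: [-3.0, 0.4, 3.7]
finger_gap: 0.009
finger_force: 1.9
```

>>> drive_tool(
  commands=[
    {"delta_pos":[0,0,-0.1],"delta_rot":[0,0,0]},
    {"delta_pos":[0,0,-0.1],"delta_rot":[0,0,0]},
    {"delta_pos":[0,0,0],"delta_rot":[0,0,0]},
    {"delta_pos":[0,0,0],"delta_rot":[0,0,0]},
  ],
)

```text
t: 13.98
ee_pos: [557.1, -224.9, 84.8]
orientation: [[-0.025, 1.0, 0.0], [1.0, 0.025, -0.0], [-0.0, 0.0, -1.0]]
force: [-2.8, -0.6, 6.1]
finger_gap: 0.001
finger_force: 2.9
```

>>> drive_tool(
  commands=[
    {"delta_pos":[0,0,-0.1],"delta_rot":[0,0,0]},
    {"delta_pos":[0,0,-0.05],"delta_rot":[0,0,0]},
    {"delta_pos":[0,0,0],"delta_rot":[0,0,0]},
  ],
)

```text
t: 14.23
ee_pos: [557.1, -225.0, 83.5]
orientation: [[-0.025, 1.0, 0.0], [1.0, 0.025, -0.0], [-0.0, 0.0, -1.0]]
force: [-4.0, -0.8, 8.1]
finger_gap: 0.003
finger_force: 3.7
```

>>> drive_tool(
  commands=[
    {"delta_pos":[0,0,-0.05],"delta_rot":[0,0,0]},
    {"delta_pos":[0,0,-0.05],"delta_rot":[0,0,0]},
    {"delta_pos":[0,0,0],"delta_rot":[0,0,0]},
  ],
)

```text
t: 14.48
ee_pos: [557.2, -225.0, 83.2]
orientation: [[-0.025, 1.0, 0.0], [1.0, 0.025, -0.0], [-0.0, 0.0, -1.0]]
force: [-6.4, 0.3, 12.1]
finger_gap: 0.005
finger_force: 5.8
```

Bottomed out at 12 N. Holding for over a second, then up.

>>> drive_tool(
  commands=[
    {"delta_pos":[0,0,0],"delta_rot":[0,0,0]},
    {"delta_pos":[0,0,0],"delta_rot":[0,0,0]},
    {"delta_pos":[0,0,0],"delta_rot":[0,0,0]},
    {"delta_pos":[0,0,0],"delta_rot":[0,0,0]},
    {"delta_pos":[0,0,0],"delta_rot":[0,0,0]},
    {"delta_pos":[0,0,0],"delta_rot":[0,0,0]},
    {"delta_pos":[0,0,0],"delta_rot":[0,0,0]},
    {"delta_pos":[0,0,0],"delta_rot":[0,0,0]},
    {"delta_pos":[0,0,0],"delta_rot":[0,0,0]},
    {"delta_pos":[0,0,0],"delta_rot":[0,0,0]},
    {"delta_pos":[0,0,0],"delta_rot":[0,0,0]},
    {"delta_pos":[0,0,0],"delta_rot":[0,0,0]},
  ],
)

```text
t: 15.48
ee_pos: [557.2, -225.0, 83.2]
orientation: [[-0.025, 1.0, 0.0], [1.0, 0.025, -0.0], [-0.0, 0.0, -1.0]]
force: [-5.4, 0.9, 11.7]
finger_gap: 0.008
finger_force: 5.8
```

>>> drive_tool(
  commands=[
    {"delta_pos":[0,0,0],"delta_rot":[0,0,0]},
    {"delta_pos":[0,0,0],"delta_rot":[0,0,0]},
    {"delta_pos":[0,0,0.3],"delta_rot":[0,0,0]},
    {"delta_pos":[0,0,1],"delta_rot":[0,0,0]},
    {"delta_pos":[0,0,2.5],"delta_rot":[0,0,0]},
    {"delta_pos":[0,0,3],"delta_rot":[0,0,0]},
    {"delta_pos":[0,0,1],"delta_rot":[0,0,0]},
    {"delta_pos":[0,0,0],"delta_rot":[0,0,0]},
    {"delta_pos":[0,0,0],"delta_rot":[0,0,0]},
  ],
)

```text
t: 16.23
ee_pos: [557.4, -224.8, 160.3]
orientation: [[-0.025, 1.0, 0.001], [1.0, 0.025, -0.0], [-0.0, 0.001, -1.0]]
force: [0.1, -0.6, -0.8]
finger_gap: 0.008
finger_force: 0.0
```

```bash
python3 s.py
```

```text
t 16.23 p [ 557.45 -224.84  160.26] yang 1.45 tilt [ 0. -0. -1.] F [ 0.08 -0.61 -0.75] T [-0.06  0.06 -0.01] gap 0.8 ff 0.0 q [-26.86  10.56  90.67   0.01  78.69 -28.32]
```

>>> drive_tool(
  commands=[
    {"delta_pos":[-0.7,-1.5,0],"delta_rot":[0,0,-5.6]},
    {"delta_pos":[-0.7,-1.5,0],"delta_rot":[0,0,-5.6]},
    {"delta_pos":[-0.7,-1.5,0],"delta_rot":[0,0,-5.6]},
    {"delta_pos":[-0.7,-1.5,0],"delta_rot":[0,0,-5.6]},
    {"delta_pos":[-0.7,-1.5,-0.5],"delta_rot":[0,0,-5.6]},
    {"delta_pos":[-0.6,-1.5,-0.5],"delta_rot":[0,0,-5.6]},
    {"delta_pos":[-0.6,-1.5,-0.5],"delta_rot":[0,0,-5.6]},
    {"delta_pos":[-0.6,-1.5,-0.5],"delta_rot":[0,0,-5.6]},
    {"delta_pos":[-0.6,-1.5,-0.5],"delta_rot":[0,0,-5.6]},
    {"delta_pos":[-0.6,-1.5,0],"delta_rot":[0,0,-5.6]},
    {"delta_pos":[-0.6,-1.5,0],"delta_rot":[0,0,-5.5]},
    {"delta_pos":[-0.5,-1.4,0],"delta_rot":[0,0,-5.5]},
  ],
  jaw=-0.25,
)

```text
t: 17.23
ee_pos: [479.4, -403.4, 131.9]
orientation: [[0.912, 0.409, -0.003], [0.409, -0.912, 0.003], [-0.002, -0.004, -1.0]]
force: [-0.4, 0.4, 0.5]
finger_gap: 0.376
finger_force: 0.0
```

```bash
cat > v2.py <<'E'
exec(open('s.py').read())
c=env.camera("top");s=env.camera("side")
np.set_printoptions(precision=1,suppress=True)
from fit import fit,M
for k,p0 in(("pan",(612,-105,.022)),):
    for v in(c,s):
        r=env.silhouettes(k,v)
        if r: print(k,round(r[0]["score"],2),fit([q+[0,0,34] for q in M["pan"]],p0,[(v,r[0]["region"].astype(np.float32))]))
def cr(v,x,y,w,h,S): return cv2.resize(np.ascontiguousarray(v["color"][y:y+h,x:x+w,::-1]),(w*S,h*S),interpolation=cv2.INTER_CUBIC)
a=cr(c,235,115,85,110,4);b=cr(s,215,170,95,110,4);cv2.imwrite("pics/v2.png",np.hstack([a,b]))
E
python3 v2.py
```

```text
t 17.23 p [ 479.43 -403.43  131.89] yang -65.84 tilt [-0.  0. -1.] F [-0.43  0.42  0.54] T [-0.06  0.12  0.05] gap 35.0 ff 0.0 q [-44.77  16.06  87.37   0.01  76.83  21.07]
pan 0.82 (array([ 608.6, -104.9,    1.4]), np.float64(0.061083436012268066))
pan 0.75 (array([ 607.8, -107.3,    0.6]), np.float64(0.3427942395210266))
```

View pics/v2.png

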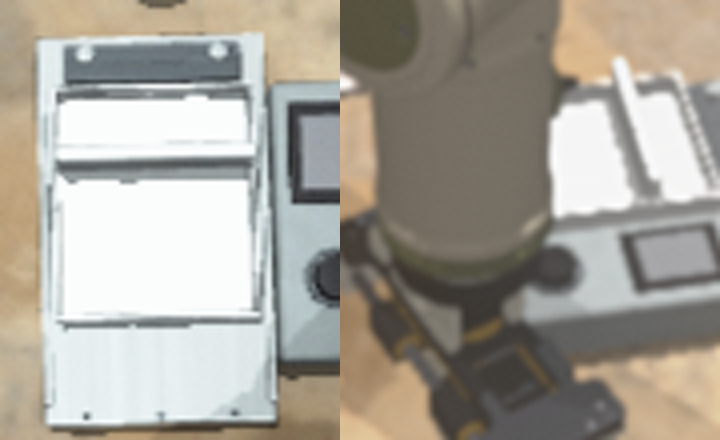

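The top crop shows the pan straight between the rims with its tongue under the stop. The fit of 608.6 agrees with the 607 that I felt. Now down to the bolt.

>>> drive_tool(
  commands=[
    {"delta_pos":[0,0,-2],"delta_rot":[0,0,0]},
    {"delta_pos":[0,0,-3],"delta_rot":[0,0,0]},
    {"delta_pos":[0,0,0],"delta_rot":[0,0,0]},
    {"delta_pos":[0,0,0],"delta_rot":[0,0,0]},
    {"delta_pos":[0,0,0],"delta_rot":[0,0,0]},
  ],
)

```text
t: 17.85
ee_pos: [481.4, -403.2, 85.6]
orientation: [[0.91, 0.415, -0.0], [0.415, -0.91, 0.0], [-0.0, -0.001, -1.0]]
force: [0.6, 0.4, 0.9]
finger_gap: 0.377
finger_force: 0.0
```

```bash
cat > v3.py <<'E'
exec(open('s.py').read())
from fit import fit,M
c=env.camera("top");s=env.camera("side")
np.set_printoptions(precision=1,suppress=True)
for v in(c,s):
    for r in env.landmark_of("bolt",v)[:2]: print("lm",round(r["score"],2),at_z(v,r["centre"],0))
    for r in env.silhouettes("bolt",v)[:1]: print(round(r["score"],2),r["region"].sum(),fit(M["bolt"],(482,-403.5,np.radians(114)),[(v,r["region"].astype(np.float32))]))
E
python3 v3.py
```

```text
t 17.85 p [ 481.38 -403.18   85.62] yang -65.45 tilt [-0.  0. -1.] F [0.56 0.37 0.9 ] T [-0.06  0.13 -0.04] gap 35.1 ff 0.0 q [-44.63  18.76  89.23   0.01  72.04  20.82]
lm 0.58 [ 486.  -395.8    0. ]
0.49 27 (array([ 486. , -402.1,  114.2]), np.float64(0.8465436100959778))
lm 0.6 [ 476.4 -406.2    0. ]
```

>>> drive_tool(
  commands=[
    {"delta_pos":[0,0,-1.5],"delta_rot":[0,0,0]},
    {"delta_pos":[0,0,-2],"delta_rot":[0,0,0]},
    {"delta_pos":[0,0,-1.2],"delta_rot":[0,0,0]},
    {"delta_pos":[0,0,-0.6],"delta_rot":[0,0,0]},
    {"delta_pos":[0,0,-0.5],"delta_rot":[0,0,0]},
    {"delta_pos":[0,0,0],"delta_rot":[0,0,0]},
    {"delta_pos":[0,0,0],"delta_rot":[0,0,0]},
  ],
)

```text
t: 18.73
ee_pos: [481.3, -404.1, 27.6]
orientation: [[0.91, 0.414, 0.0], [0.414, -0.91, -0.0], [0.0, 0.0, -1.0]]
force: [0.6, 0.0, 0.5]
finger_gap: 0.374
finger_force: 0.0
```

>>> drive_tool(
  commands=[
    {"delta_pos":[0,0,0],"delta_rot":[0,0,0]},
    {"delta_pos":[0,0,0],"delta_rot":[0,0,0]},
    {"delta_pos":[0,0,0],"delta_rot":[0,0,0]},
    {"delta_pos":[0,0,0],"delta_rot":[0,0,0]},
    {"delta_pos":[0,0,0],"delta_rot":[0,0,0]},
  ],
  jaw=-1,
  newtons=20,
)

```text
t: 19.15
ee_pos: [481.3, -404.0, 27.7]
orientation: [[0.91, 0.414, 0.0], [0.414, -0.91, -0.0], [0.0, 0.001, -1.0]]
force: [-0.6, 0.7, 2.7]
finger_gap: 0.127
finger_force: 20.0
```

The opening of 11.8 mm matches the shank. Lifting and carrying it over.

>>> drive_tool(
  commands=[
    {"delta_pos":[0,0,0.5],"delta_rot":[0,0,0]},
    {"delta_pos":[0,0,2],"delta_rot":[0,0,0]},
    {"delta_pos":[0,0,3],"delta_rot":[0,0,0]},
    {"delta_pos":[0,0,3],"delta_rot":[0,0,0]},
    {"delta_pos":[0,0,2],"delta_rot":[0,0,0]},
    {"delta_pos":[0,0,0],"delta_rot":[0,0,0]},
    {"delta_pos":[0,0,0],"delta_rot":[0,0,0]},
  ],
)

```text
t: 19.73
ee_pos: [481.9, -404.7, 133.9]
orientation: [[0.91, 0.414, 0.002], [0.414, -0.91, -0.002], [0.001, 0.003, -1.0]]
force: [1.4, -0.3, -1.7]
finger_gap: 0.126
finger_force: 20.0
```

>>> drive_tool(
  commands=[
    {"delta_pos":[0.3,1.2,0],"delta_rot":[0,0,3.0]},
    {"delta_pos":[0.7,2.0,0],"delta_rot":[0,0,5.5]},
    {"delta_pos":[0.9,2.8,0],"delta_rot":[0,0,6.2]},
    {"delta_pos":[1.0,2.8,0],"delta_rot":[0,0,6.2]},
    {"delta_pos":[1.0,2.8,0],"delta_rot":[0,0,6.2]},
    {"delta_pos":[1.0,2.8,0],"delta_rot":[0,0,6.2]},
    {"delta_pos":[1.0,2.8,0],"delta_rot":[0,0,6.2]},
    {"delta_pos":[1.0,2.8,0],"delta_rot":[0,0,6.2]},
    {"delta_pos":[1.0,2.8,0],"delta_rot":[0,0,6.2]},
    {"delta_pos":[0.9,2.8,0],"delta_rot":[0,0,6.2]},
    {"delta_pos":[0.7,2.5,0],"delta_rot":[0,0,5.5]},
    {"delta_pos":[0.5,1.7,0],"delta_rot":[0,0,3.1]},
  ],
)

```text
t: 20.73
ee_pos: [580.0, -102.9, 129.5]
orientation: [[-0.027, 1.0, -0.004], [1.0, 0.027, 0.002], [0.002, -0.004, -1.0]]
force: [0.5, -0.4, -1.1]
finger_gap: 0.122
finger_force: 20.0
```

>>> drive_tool(
  commands=[
    {"delta_pos":[0,0,0],"delta_rot":[0,0,0]},
    {"delta_pos":[0,0,0],"delta_rot":[0,0,0]},
    {"delta_pos":[0,0,0],"delta_rot":[0,0,0]},
  ],
)

```text
t: 20.98
ee_pos: [580.0, -106.1, 130.5]
orientation: [[-0.019, 1.0, -0.002], [1.0, 0.019, 0.0], [0.0, -0.002, -1.0]]
force: [-0.2, -0.7, -2.5]
finger_gap: 0.125
finger_force: 20.0
```

```bash
sed -i 's/pics\/v2/pics\/v4/' v2.py; python3 v2.py
```

```text
t 20.98 p [ 580.03 -106.12  130.55] yang 1.08 tilt [-0.  0. -1.] F [-0.17 -0.68 -2.52] T [-0.03  0.03 -0.03] gap 11.7 ff 19.999664425849915 q [-15.33  10.59  93.87  -0.03  75.67 -16.41]
pan 0.89 (array([603.7, -98.3,   6.7]), np.float64(0.7845344543457031))
pan 0.77 (array([ 605.9, -107.8,    1.6]), np.float64(0.09849655628204346))
```

View pics/v4.png

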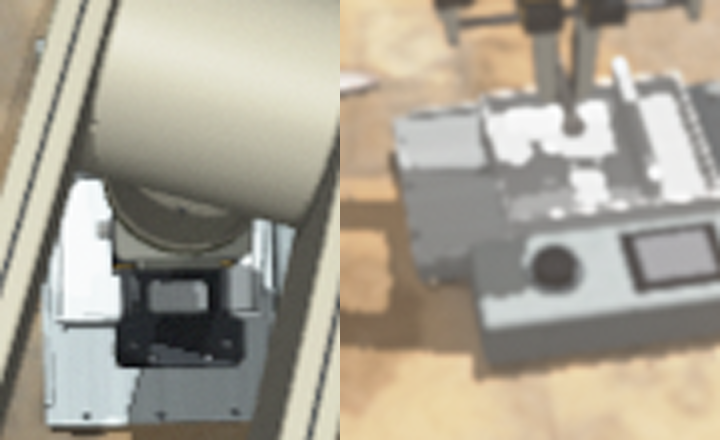

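The bolt is held end-on above the large compartment, in the side crop at (573,128). Lowering it.

>>> drive_tool(
  commands=[
    {"delta_pos":[0,0,-1],"delta_rot":[0,0,0]},
    {"delta_pos":[0,0,-2],"delta_rot":[0,0,0]},
    {"delta_pos":[0,0,-1.7],"delta_rot":[0,0,0]},
    {"delta_pos":[0,0,-0.9],"delta_rot":[0,0,0]},
    {"delta_pos":[0,0,-0.4],"delta_rot":[0,0,0]},
    {"delta_pos":[0,0,0],"delta_rot":[0,0,0]},
    {"delta_pos":[0,0,0],"delta_rot":[0,0,0]},
    {"delta_pos":[0,0,0],"delta_rot":[0,0,0]},
  ],
)

```text
t: 21.85
ee_pos: [581.9, -106.1, 73.4]
orientation: [[-0.02, 1.0, 0.002], [1.0, 0.02, -0.0], [-0.0, 0.002, -1.0]]
force: [-0.5, 0.1, -1.4]
finger_gap: 0.123
finger_force: 20.0
```

>>> drive_tool(
  commands=[
    {"delta_pos":[0,0,-0.1],"delta_rot":[0,0,0]},
    {"delta_pos":[0,0,-0.1],"delta_rot":[0,0,0]},
    {"delta_pos":[0,0,0],"delta_rot":[0,0,0]},
    {"delta_pos":[0,0,0],"delta_rot":[0,0,0]},
  ],
)

```text
t: 22.18
ee_pos: [581.2, -105.8, 70.4]
orientation: [[-0.02, 1.0, 0.0], [1.0, 0.02, -0.0], [-0.0, 0.0, -1.0]]
force: [0.2, -0.5, -0.6]
finger_gap: 0.125
finger_force: 20.0
```

>>> drive_tool(
  commands=[
    {"delta_pos":[0,0,-0.1],"delta_rot":[0,0,0]},
    {"delta_pos":[0,0,0],"delta_rot":[0,0,0]},
    {"delta_pos":[0,0,0],"delta_rot":[0,0,0]},
  ],
)

```text
t: 22.43
ee_pos: [581.0, -105.8, 69.0]
orientation: [[-0.02, 1.0, -0.0], [1.0, 0.02, 0.0], [0.0, -0.0, -1.0]]
force: [-0.2, -0.0, -1.8]
finger_gap: 0.123
finger_force: 20.0
```

>>> drive_tool(
  commands=[
    {"delta_pos":[0,0,-0.1],"delta_rot":[0,0,0]},
    {"delta_pos":[0,0,-0.1],"delta_rot":[0,0,0]},
    {"delta_pos":[0,0,-0.1],"delta_rot":[0,0,0]},
    {"delta_pos":[0,0,0],"delta_rot":[0,0,0]},
    {"delta_pos":[0,0,0],"delta_rot":[0,0,0]},
  ],
)

```text
t: 22.85
ee_pos: [580.9, -105.8, 66.0]
orientation: [[-0.02, 1.0, -0.0], [1.0, 0.02, 0.0], [0.0, -0.0, -1.0]]
force: [-0.8, 0.9, -1.7]
finger_gap: 0.126
finger_force: 20.0
```

>>> drive_tool(
  commands=[
    {"delta_pos":[0,0,-0.1],"delta_rot":[0,0,0]},
    {"delta_pos":[0,0,-0.1],"delta_rot":[0,0,0]},
    {"delta_pos":[0,0,0],"delta_rot":[0,0,0]},
    {"delta_pos":[0,0,0],"delta_rot":[0,0,0]},
  ],
)

```text
t: 23.18
ee_pos: [581.0, -105.8, 64.0]
orientation: [[-0.02, 1.0, -0.0], [1.0, 0.02, 0.0], [0.0, -0.0, -1.0]]
force: [-0.0, 0.3, -0.9]
finger_gap: 0.127
finger_force: 20.0
```

>>> drive_tool(
  commands=[
    {"delta_pos":[0,0,-0.05],"delta_rot":[0,0,0]},
    {"delta_pos":[0,0,0],"delta_rot":[0,0,0]},
    {"delta_pos":[0,0,0],"delta_rot":[0,0,0]},
  ],
)

```text
t: 23.43
ee_pos: [581.0, -105.8, 63.6]
orientation: [[-0.02, 1.0, -0.0], [1.0, 0.02, 0.0], [0.0, -0.0, -1.0]]
force: [0.5, 0.5, -1.4]
finger_gap: 0.127
finger_force: 20.0
```

>>> drive_tool(
  commands=[
    {"delta_pos":[0,0,-0.1],"delta_rot":[0,0,0]},
    {"delta_pos":[0,0,0],"delta_rot":[0,0,0]},
    {"delta_pos":[0,0,0],"delta_rot":[0,0,0]},
  ],
)

```text
t: 23.68
ee_pos: [581.0, -105.8, 62.6]
orientation: [[-0.02, 1.0, -0.0], [1.0, 0.02, 0.0], [0.0, -0.0, -1.0]]
force: [-0.5, -0.4, -2.2]
finger_gap: 0.129
finger_force: 20.0
```

>>> drive_tool(
  commands=[
    {"delta_pos":[0,0,-0.05],"delta_rot":[0,0,0]},
    {"delta_pos":[0,0,0],"delta_rot":[0,0,0]},
    {"delta_pos":[0,0,0],"delta_rot":[0,0,0]},
  ],
)

```text
t: 23.93
ee_pos: [581.1, -105.8, 62.2]
orientation: [[-0.02, 1.0, 0.0], [1.0, 0.02, -0.0], [-0.0, 0.0, -1.0]]
force: [-1.5, -0.6, -0.2]
finger_gap: 0.126
finger_force: 20.0
```

>>> drive_tool(
  commands=[
    {"delta_pos":[0,0,-0.05],"delta_rot":[0,0,0]},
    {"delta_pos":[0,0,0],"delta_rot":[0,0,0]},
    {"delta_pos":[0,0,0],"delta_rot":[0,0,0]},
  ],
)

```text
t: 24.18
ee_pos: [581.1, -105.8, 61.7]
orientation: [[-0.02, 1.0, 0.0], [1.0, 0.02, -0.0], [-0.0, 0.0, -1.0]]
force: [-0.7, 0.9, 0.6]
finger_gap: 0.124
finger_force: 20.0
```

>>> drive_tool(
  commands=[
    {"delta_pos":[0,0,-0.05],"delta_rot":[0,0,0]},
    {"delta_pos":[0,0,0],"delta_rot":[0,0,0]},
    {"delta_pos":[0,0,0],"delta_rot":[0,0,0]},
  ],
)

```text
t: 24.43
ee_pos: [581.1, -105.9, 61.3]
orientation: [[-0.02, 1.0, 0.0], [1.0, 0.02, -0.0], [-0.0, 0.0, -1.0]]
force: [-1.9, 0.1, 3.3]
finger_gap: 0.127
finger_force: 20.0
```

In contact at about 4 N. Releasing and withdrawing.

>>> drive_tool(
  commands=[
    {"delta_pos":[0,0,0.05],"delta_rot":[0,0,0]},
    {"delta_pos":[0,0,0],"delta_rot":[0,0,0]},
    {"delta_pos":[0,0,0],"delta_rot":[0,0,0]},
    {"delta_pos":[0,0,0],"delta_rot":[0,0,0]},
    {"delta_pos":[0,0,0],"delta_rot":[0,0,0]},
  ],
  jaw=-0.35,
)

```text
t: 24.85
ee_pos: [581.0, -105.8, 61.5]
orientation: [[-0.02, 1.0, -0.0], [1.0, 0.02, 0.0], [0.0, -0.0, -1.0]]
force: [-0.0, 0.0, 0.1]
finger_gap: 0.324
finger_force: 0.0
```

>>> drive_tool(
  commands=[
    {"delta_pos":[0,0,0.5],"delta_rot":[0,0,0]},
    {"delta_pos":[0,0,2],"delta_rot":[0,0,0]},
    {"delta_pos":[0,0,3],"delta_rot":[0,0,0]},
    {"delta_pos":[0,0,3],"delta_rot":[0,0,0]},
    {"delta_pos":[0,3,1],"delta_rot":[0,0,0]},
    {"delta_pos":[-1,3.5,0],"delta_rot":[0,0,0]},
    {"delta_pos":[-2,3.5,0],"delta_rot":[0,0,0]},
    {"delta_pos":[-2,3.5,0],"delta_rot":[0,0,0]},
    {"delta_pos":[-2,3.5,0],"delta_rot":[0,0,0]},
    {"delta_pos":[-2,3.5,0],"delta_rot":[0,0,0]},
    {"delta_pos":[-2,3.5,0],"delta_rot":[0,0,0]},
    {"delta_pos":[0,2,0],"delta_rot":[0,0,0]},
  ],
)

```text
t: 25.85
ee_pos: [467.9, 157.1, 156.8]
orientation: [[-0.022, 1.0, -0.001], [1.0, 0.022, 0.001], [0.001, -0.001, -1.0]]
force: [0.5, -1.4, -0.0]
finger_gap: 0.329
finger_force: 0.0
```

```bash
sed -i 's/pics\/v4/pics\/v5/' v2.py; python3 v2.py
```

```text
t 25.85 p [467.89 157.09 156.83] yang 1.25 tilt [-0.  0. -1.] F [ 0.45 -1.36 -0.01] T [-0.1   0.11 -0.02] gap 30.6 ff 0.0 q [ 12.55  -5.76 107.84   0.07  77.98  11.29]
pan 0.16 (array([659.8, -91.4, -15.7]), np.float64(0.9008252620697021))
pan 0.58 (array([ 606.2, -106.5,    0.9]), np.float64(0.09299349784851074))
```

View pics/v5.png

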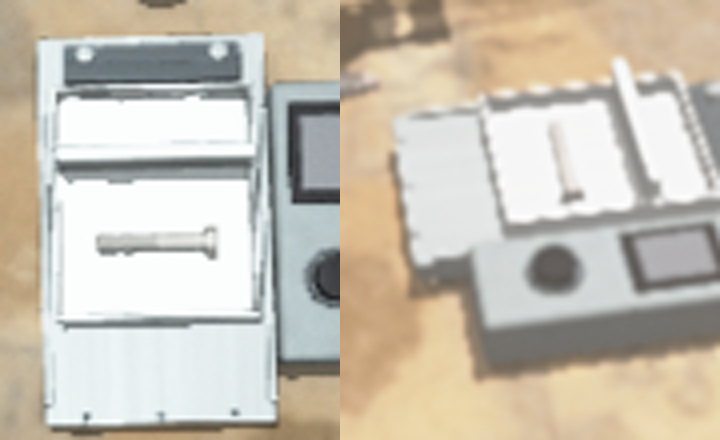

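The bolt lies flat in the large compartment, in the top crop at (157,242). The pan stands exactly as it did right after it was pushed home, and the arm is clear. Handing in.

```bash
python3 -c "
from cell import env
print(env.close_job())"
```

```text
the job is handed in; nothing more can be done
None
```

I handed the job in at about 26 s with the pan pushed home against the stop, the tare key held fully down for over a second, and the bolt flat in the pan. Scale readings peaked at about 14 N. I judged the pan home by firm contact at 9 N and an unchanged picture, not from the switch. The plug and nut were not approached, though I took no final picture of them.

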